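# Ready the kit stand and hold its frame upright

### The arm

A 7-joint arm with a two-finger parallel gripper is mounted at the origin on the work surface. World frame = base frame: x ahead of the robot, y to its left, z up, the work surface at z = 0. Lengths are in m, angles in rad, forces in N, time in s.
With the tool pointing down it reaches from about 0.4 to 0.85 m from the base axis. Payload 4.5 kg.
Tool frame: the origin (TCP) lies between the finger pads, 19 mm behind the fingertips; this is the grasp point; z points along the fingers, y is the line along which they close (so a half turn about z gives the same grasp; the last joint's range is limited). The gripper opens to 88 mm and grips with 3 to 60 N. Pads are 18 mm wide; open, the fingers measure 123 mm over their backs; the gripper's body (75 mm by 187 mm) begins 45 mm behind the grasp point.
Start: joints at [-1.3, 0.689, -0.195, 1.565, 0.157, 0.902, -0.215], TCP at [0.147, 0.608, 0.257] pointing down, gripper open.
Joint ranges: [-3.01, 3.01], [-0.46, 2.08], [-1.47, 1.51], [0.13, 2.56], [-1, 4.14], [0.04, 2.09], [-2.66, 2.66]. Speed limits (rad/s): [2.57, 2.57, 3.14, 3.14, 3.14, 3.14, 3.14].

### API

Orientations are given as a unit quaternion [x, y, z, w].
In Python, from plant import r gives the robot as it stands.
- The arm moves only by the tool play_rows, never from a script. Its arguments are lists of equal length, an entry for each row: "translation": the shift along the tool's x, y, z in m, a list of three; "delta_rot": the turn, a rotation vector about the tool's x, y, z in degrees, a list of three; "grip": the opening, from -1 (shut) to 1 (fully open). In form: {"translation": [[x, y, z], ...], "delta_rot": [[rx, ry, rz], ...], "grip": [grip, ...]}. A call has 1 to 20 rows; each row shifts and turns the commanded pose from where the row before left it, along the tool's axes as they then stand; what a row does not reach is not made up. A row lasts 1/8 s, in which the tool goes at most 62.5 mm and 10.7 degrees, less where a joint would pass 70% of its speed; a pose out of reach is approached as far as the arm can. A call with a gripper value outside its range is refused whole. The fingers move at their own pace and stop on an object; "squeeze" is the grip in N (left out, the last holds). Time passes only in rows, so rows that do not move let the fingers close. It gives the time, the measured TCP pose, the force, the opening and the grip force at its end, in the units of the state.
- r.get_state(): the state, without advancing time (a new reading comes with each control period).
- r.snapshot(name): name is "side" or "top"; returns the picture (420x560x3 uint8, blue, green, red); there is no depth.
- r.get_calibration(name): a dict with "intrinsics" (3x3 intrinsics, pixels), "eye" and "rotation" of the camera in the world. Camera axes: x right, y up, looking along -z (the intrinsics and any distortion apply to the point x, -y, -z); pixel columns grow to the right and rows downward; lengths in m; the calibration is good to about 2 mm. A picture is of the moment at which its call begins. get_calibration takes no time and is no camera call.
- r.finish_job(): hands the job in; it is judged then, once.
Trained networks look in the newest picture that a camera, given by its name, has taken for a name from the list of things; names that differ only in an ending like _2 or _b are one class to them, and where a whole thing is asked for, a point or a joint stands for the part that bears it (a point fixed in the world has none). Each returns a list of dicts, best first, with "confidence" (0 to 1); they miss things now and then, are a little off and sometimes report something else, mostly with a low value. They report only what shows in the picture. A call takes as long as a camera call.
- r.look_for(camera, target): "point" ([x, y, z] in m, in world coordinates, good to about 4 mm: the middle of the surface that is visible of it).
- r.silhouettes(camera, target): "pixels" (420x560 bool, what is visible of it).
The state is a dict: "clock": time; "q": joint angles; "qd": joint speeds; "joint_torque": joint torques, N m; "tool_pos": TCP position; "eef_rot": TCP orientation; "contact_force": force on the tool from outside, world axes, zero at the start; "moment": the same for the moment, N m; "opening": opening from 0.0 (shut) to 1.0 (fully open); "finger_force": force on a finger pad.
Only numpy, scipy, OpenCV 4.12 (cv2) and the standard library are available. Lean on these libraries where they do the work, as an engineer would, in place of code of your own. Each camera call takes 0.05 s, during which the arm holds its last target. There are 200 camera calls.

### The job

Get the kit stand on the bench ready: with its frame still lying flat, first swing the keeper bar shut over the row of sleeves until it snaps home, then flip the kickstand over centre so that its foot comes down on the bench. Then take the frame by the middle of its grab bar, swing it up to upright and finish while still gripping the bar and holding the frame still and upright, without letting it fall over the far way or back. Leave the other things on the bench where they are.

Things in the scene. Friction and masses are not known exactly. Their poses are not given: they have to be found in the camera images.
- stand: Kit stand fixed to the bench: grey base plate 10 mm thick, covering its x -160 to 110, y -90 to 50 mm, with a swinging frame, keeper bar and kickstand. Origin at bench level under the middle of the frame's hinge pin (pin at z 45); z up, x along the pin (away from the robot at yaw 0), y to the side where the kickstand comes down. Stand coordinates below are mm in this frame.
- frame: The swinging frame: tray, arms, sleeves and grab bar. Origin at the middle of the hinge pin (stand 0, 0, 45); axes as the stand's when flat, turning with it about -x as it is raised: its y always points from the grab bar to the pin.
- tray_mid (a point): Middle of the top of the frame's tray, an aluminium plate 170 (x) x 100 (y) x 8 mm; frame flat: stand (0, -70, 49). On it a row of three captive steel sleeves along x at y -60 (tops at z 77) and, at x 65 to 83, y -47 to -35, a white stop block (top z 89). Two arms 10 mm wide at x -60 and 60 run on to the grab bar.
- grab_bar (a point): Middle of the frame's round steel grab bar, 14 mm thick, 130 mm long, parallel to the hinge pin and 175 mm from it. Frame flat: stand (0, -175, 45), free bench below, 48 mm clear to the tray. At frame_hinge q: stand y = -175 cos q, z = 45 + 175 sin q. It may turn in the fingers.
- frame_hinge (a joint): Hinge of the frame, rad. 0 = lying flat on its stop (start); 1.571 = upright, grab bar straight above the pin; 1.95 = stop, fallen over to stand +y. A free hinge: let go, the frame falls to one stop or the other. Frame with all it carries: about 0.5 to 0.9 kg.
- keeper_pin (a point): Axis of the keeper bar's pin, square to the tray, at the bar's mid-height; frame flat: stand (-65, -60, 84). The keeper bar is a steel strip 150 x 18 x 8 mm, its top at z 88, passing over the sleeves when shut and above or towards the grab bar when open.
- keeper (a joint): Hinge of the keeper bar, rad. 0 = shut, the bar along stand +x over the sleeves; grows clockwise seen from above, towards the grab bar; 1.35 = open stop; starts at 0.8 to 1.35. At joint q the knob is at stand x = -65 + 115 cos q, y = -60 - 115 sin q. Stays where left; a spring plunger under it resists (1 to 2 N at the knob) from 0.12 to 0.06, then keeps it home.
- keeper_knob (a point): Middle of the upright black knob on the keeper bar, 115 mm from the pin; diameter 14 mm, standing 30 mm up from the bar. Frame flat: this point at z 110, knob top at z 118. Can be pinched from above or pushed.
- kickstand (a joint): Hinge of the kickstand, rad, about an axis along stand x through stand (-125, 0, 55). 0 = folded (start): leg up, leaning 0.40 rad from vertical to stand -y; grows as it swings over the top to stand +y; 2.39 = stop, foot on the bench. Over centre by its weight (about 0.1 kg): past 0.40 (leg upright) it drops down by itself, before that it falls back. Under 1 N moves it.
- kickstand_foot (a point): Middle of the kickstand's foot, a black rubber crosspiece 18 mm thick, 34 mm long along stand x, at the end of the 12 mm round steel leg, 110 mm from the leg's axis. Folded: stand (-125, -43, 156); down: stand (-125, 101, 10). Its top rises to z 174 as it passes upright: push it with the fingertips, what is higher on a gripper may wedge on it.
- sleeve_a: Loose flanged steel sleeve on the bench beside the stand, 38 mm tall, 26 mm square flange; leave it. Origin at its underside.
- sleeve_b: Another loose sleeve beside the stand, 38 mm tall; leave it. Origin at its underside.
- sleeve_c: Another loose sleeve beside the stand, on the kickstand's side, 38 mm tall; leave it. Origin at its underside.
- driver: Screwdriver lying on the bench; leave it. Origin at its underside.
- spanner: Spanner lying on the bench; leave it. Origin at its underside.
- oil: Small bottle, 100 mm tall; leave it. Origin at its underside.
- cup: Aluminium cup, 70 mm tall; leave it. Origin at its underside.

How it is judged:
By the outcome, as a careful person would: the job done as asked, in the order asked, and still so for the second after the job is handed in, while the arm keeps its last pose, push and grip.
It also fails if it takes over 64 s, if anything falls off the work surface, if the arm or the gripper's body presses on something with over 40 N, if the wrist force passes 120 N, or if a joint passes its speed limit or range.

## Working session

There is one attempt and no reset: what is moved stays moved. The work goes in short steps, Python scripts to look and compute and a tool call to move; the robot and the scene stay as the last step left them, time stands still between calls to the robot, and variables do not carry over. Pictures are saved under pics/ and viewed, at most 10 in all, crops included, and the job is handed in when it is done.

Besides the shell and the picture viewer there is one more tool, called as name(argument=value, ...) on one line, values as JSON. play_rows: Moves the arm, as the interface text tells. Its arguments: {"type":"object","properties":{"translation":{"type":"array","items":{"type":"array","items":{"type":"number"}}},"delta_rot":{"type":"array","items":{"type":"array","items":{"type":"number"}}},"grip":{"type":"array","items":{"type":"number"}},"squeeze":{"type":"number"}},"required":["translation","delta_rot","grip"]}

```bash
mkdir -p pics; ls; python3 - <<'E'
from plant import r
import cv2,numpy as np
np.set_printoptions(precision=4,suppress=True)
for c in("side","top"):
    im=r.snapshot(c); cv2.imwrite(f"pics/{c}0.png",im)
    k=r.get_calibration(c); print(c,k)
    for t in("stand","tray_mid","grab_bar","keeper_knob","keeper_pin","kickstand_foot","sleeve_a","driver","spanner","oil","cup"):
        print(t,[(np.round(d["point"],3),round(d["confidence"],2)) for d in r.look_for(c,t)][:4])
print(r.get_state())
E
```

```text
pics
side {'intrinsics': array([[455.0183,   0.    , 275.3295],
       [  0.    , 455.0183, 213.6301],
       [  0.    ,   0.    ,   1.    ]]), 'eye': array([0.4329, 0.8378, 0.892 ]), 'rotation': array([-0.0282,  0.393 ,  0.9154, -0.0826])}
stand [(array([0.56 , 0.044, 0.051]), 0.77)]
tray_mid [(array([0.582, 0.006, 0.044]), 0.86), (array([ 0.562, -0.045,  0.086]), 0.47)]
grab_bar [(array([0.578, 0.01 , 0.051]), 0.76)]
keeper_knob [(array([ 0.561, -0.047,  0.083]), 0.7)]
keeper_pin [(array([ 0.56 , -0.047,  0.084]), 0.93)]
kickstand_foot [(array([0.451, 0.024, 0.126]), 0.72), (array([ 0.559, -0.044,  0.085]), 0.18)]
sleeve_a [(array([0.58 , 0.01 , 0.049]), 0.54), (array([0.594, 0.208, 0.015]), 0.51)]
driver [(array([0.369, 0.43 , 0.024]), 0.81), (array([ 0.559, -0.044,  0.085]), 0.66)]
spanner [(array([ 0.408, -0.393,  0.004]), 0.55)]
oil [(array([0.605, 0.416, 0.066]), 0.92)]
cup [(array([ 0.568, -0.348,  0.051]), 0.83)]
top {'intrinsics': array([[436.5323,   0.    , 279.1993],
       [  0.    , 436.5323, 212.4366],
       [  0.    ,   0.    ,   1.    ]]), 'eye': array([0.4755, 0.01
[... 638 characters left out ...]
, 0.39), (array([0.726, 0.016, 0.003]), 0.22)]
oil [(array([0.609, 0.399, 0.065]), 0.72), (array([ 0.583, -0.012,  0.048]), 0.22)]
cup [(array([ 0.572, -0.377,  0.036]), 0.67)]
{'clock': 1.2, 'q': array([-1.3002,  0.6891, -0.1946,  1.5653,  0.1573,  0.9025, -0.2151]), 'qd': array([-0.001 , -0.    ,  0.0016, -0.0009, -0.0005, -0.0003, -0.0002]), 'joint_torque': array([  0.0002, -52.75  ,  -1.2674, -15.3744,  -0.052 ,  -0.0008,
         0.    ]), 'tool_pos': array([0.1466, 0.6076, 0.2574]), 'eef_rot': array([ 0.1181,  0.993 ,  0.    , -0.    ]), 'contact_force': array([-0.3574,  0.436 , -1.0948]), 'moment': array([-0.018 ,  0.0409, -0.0332]), 'finger_force': 0.0, 'opening': 1.0015879623501367}
```

View pics/side0.png

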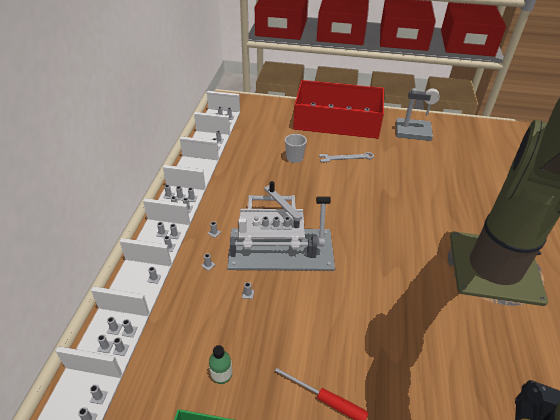

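View pics/top0.png

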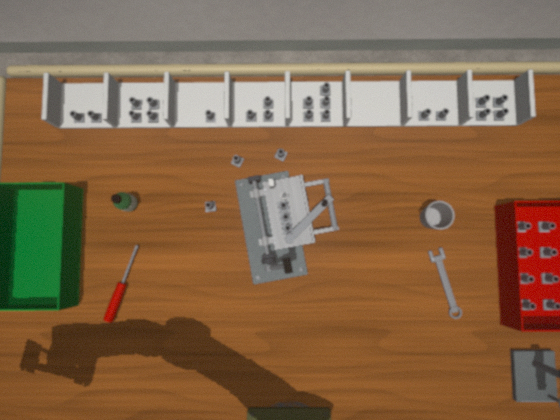

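Side view: stand around (280,235), knob at (271,186), foot (323,200). Top view: plate corners near (236,181), (291,171), (307,272), (255,283); foot at (287,266). Zooming for a model fit.

```bash
python3 - <<'E'
import cv2,numpy as np
a=cv2.imread("pics/top0.png")[160:295,225:350]; b=cv2.imread("pics/side0.png")[170:280,220:345]
a=cv2.resize(a,None,fx=4,fy=4,interpolation=cv2.INTER_CUBIC);b=cv2.resize(b,None,fx=4,fy=4,interpolation=cv2.INTER_CUBIC)
cv2.imwrite("pics/ta.png",a);cv2.imwrite("pics/sa.png",b)
E
```

```text
(no output)
```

View pics/ta.png

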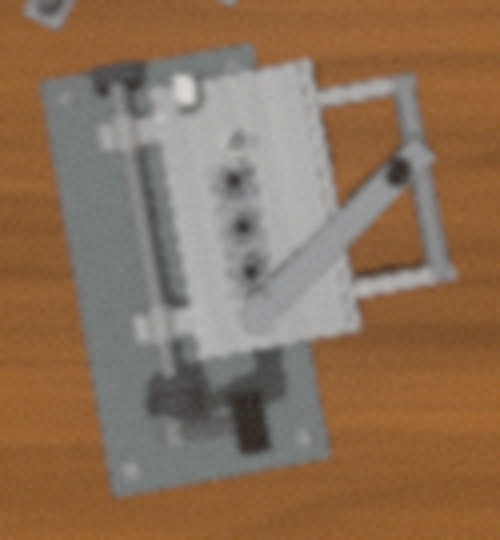

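View pics/sa.png

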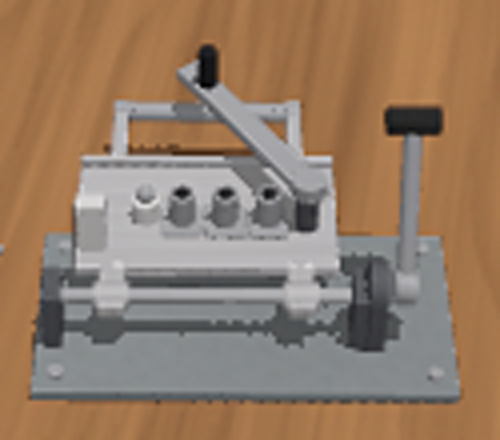

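```bash
cat > h.py <<'E'
from plant import r
import numpy as np
from scipy.spatial.transform import Rotation as R
def proj(c,P):
    k=r.get_calibration(c); p=R.from_quat(k["rotation"]).inv().apply(np.atleast_2d(P)-k["eye"])
    u=np.c_[p[:,0],-p[:,1],-p[:,2]]@np.array(k["intrinsics"]).T
    return u[:,:2]/u[:,2:]
def world(s,S):
    "stand pose s=(x,y,yaw), stand points mm -> world m"
    return R.from_euler("z",s[2]).apply(np.atleast_2d(S)/1000.)+[s[0],s[1],0]
E
cat > fit.py <<'E'
from h import *
from scipy.optimize import least_squares
S=[(110,50,10),(110,-90,10),(-160,50,10),(-160,-90,10),(85,-120,49),(-85,-120,49),(65,-175,52),(-65,-175,52),(-125,-43,160)]
T=np.array([(41,82),(250,43),(115,497),(330,457),(310,60),(360,330),(402,75),(445,277),(252,420)])/4+[225,160]
D=np.array([(33,388),(45,234),(460,393),(441,238),(np.nan,)*2,(np.nan,)*2,(122,103),(295,105),(414,121)])/4+[220,170]
kt=np.array((399,167))/4+[225,160]; ks=np.array((208,48))/4+[220,170]
def f(p):
    q=p[3]; K=world(p,(-65+115*np.cos(q),-60-115*np.sin(q),118)); W=world(p,S)
    return np.nan_to_num(np.r_[proj("top",W)-T,proj("side",W)-D,proj("top",K)-kt,proj("side",K)-ks]).ravel()
o=least_squares(f,[.57,.05,.18,1.],loss="soft_l1")
print(o.x.round(4)); print(f(o.x).reshape(-1,2).round(1).tolist())
E
python3 fit.py
```

```text
[0.5666 0.0679 0.1796 0.9614]
[[-0.7, -0.2], [0.5, -0.3], [-0.7, 0.4], [0.3, 0.2], [-0.6, -0.0], [-0.1, -0.0], [-0.1, -0.2], [-0.7, 1.0], [-0.6, 0.6], [-0.8, 0.1], [-0.2, -1.2], [0.3, -0.6], [-0.1, -1.7], [0.0, 0.0], [0.0, 0.0], [-2.1, -0.6], [1.1, -0.8], [-0.0, -2.2], [-0.1, 0.5], [-0.5, -0.2]]
```

```bash
cat >> h.py <<'E'
ST=np.array([.5666,.0679,.1796])
def stand(P): return R.from_euler("z",-ST[2]).apply(np.array(P)-[ST[0],ST[1],0])*1000
def rel():
    "TCP in stand mm, tool axes in stand, force in stand"
    s=r.get_state(); Q=R.from_euler("z",-ST[2])*R.from_quat(s["eef_rot"])
    print("t",s["clock"],"stand",stand(s["tool_pos"]).round(1),"rotvec err deg",np.degrees((R.from_matrix(np.array([[-1,0,0],[0,1,0],[0,0,-1]]).T).inv()*Q).as_rotvec()).round(2),
     "F",R.from_euler("z",-ST[2]).apply(s["contact_force"]).round(1),"open",round(s["opening"],3),"ff",round(s["finger_force"],1),"q",s["q"].round(2))
E
python3 -c "
from h import *
rel(); print(stand([.5,.4,.257]))"
```

```text
t 1.2 stand [-316.8  606.   257.4] rotvec err deg [-1.000e-02  0.000e+00  2.386e+01] F [-0.3  0.5 -1.1] open 1.002 ff 0.0 q [-1.3   0.69 -0.19  1.57  0.16  0.9  -0.22]
[ -6.20373126 338.65540557 257.        ]
```

play_rows(translation=[[0,0,0],[0,0,0],[0,0,0],[-0.039,-0.033,0],[-0.039,-0.033,0],[-0.039,-0.033,0],[-0.039,-0.033,0],[-0.039,-0.033,0],[-0.039,-0.033,0],[-0.039,-0.033,0],[-0.039,-0.033,0],[0,-0.05,0],[0,-0.05,0],[0,-0.05,0],[0,-0.05,0],[0,-0.05,0],[0,-0.05,0],[0,-0.05,0],[0,-0.05,0],[0,-0.05,0]], delta_rot=[[0,0,-7.95],[0,0,-7.95],[0,0,-7.95],[0,0,0],[0,0,0],[0,0,0],[0,0,0],[0,0,0],[0,0,0],[0,0,0],[0,0,0],[0,0,0],[0,0,0],[0,0,0],[0,0,0],[0,0,0],[0,0,0],[0,0,0],[0,0,0],[0,0,0]], grip=[0,0,0,0,0,0,0,0,0,0,0,0,0,0,0,0,0,0,0,0], squeeze=15)

```text
clock: 3.7
tool_pos: [0.5813, -0.0409, 0.2575]
eef_rot: [-0.09, 0.996, 0.0, 0.0]
contact_force: [0.6, -1.3, 0.9]
opening: 0.498
finger_force: 0.0
```

```bash
python3 -c "
from h import *
rel()
for c in('side','top'):
    r.snapshot(c)
    print([(stand(d['point']).round(1),round(d['confidence'],2)) for d in r.look_for(c,'keeper_knob')][:3])"
```

```text
t 3.7 stand [  -4.9 -109.7  257.5] rotvec err deg [ 0.   -0.03  0.01] F [ 0.4 -1.4  0.9] open 0.498 ff 0.0 q [ 0.23  0.65 -0.4   1.69  0.32  0.86  1.44]
[(array([ -22.7, -106.6,   83.4]), 0.78)]
[(array([-49.4, -82.5,  86.3]), 0.59)]
```

play_rows(translation=[[-0.006,-0.0445,0],[0,0,0.05],[0,0,0.05],[0,0,0.025],[0,0,0.0175],[0,0,0],[0,0,0],[0,0,0],[0,0,0]], delta_rot=[[0,0,0],[0,0,0],[0,0,0],[0,0,0],[0,0,0],[0,0,0],[0,0,0],[0,0,0],[0,0,0]], grip=[0,0,0,0,0,-1,-1,-1,-1], squeeze=10)

```text
clock: 5.03
tool_pos: [0.5973, -0.0842, 0.1163]
eef_rot: [-0.089, 0.996, -0.001, 0.003]
contact_force: [3.2, -4.4, -0.9]
opening: 0.15
finger_force: 10.0
```

```bash
python3 -c "
from h import *
import cv2
rel()
a=r.snapshot('side')[150:280,200:360]
cv2.imwrite('pics/g1.png',cv2.resize(a,None,fx=4,fy=4,interpolation=cv2.INTER_CUBIC))"
```

```text
t 5.025 stand [   3.1 -155.1  116.3] rotvec err deg [ 0.19 -0.3   0.11] F [ 2.3 -4.9 -0.9] open 0.15 ff 10.0 q [ 0.24  0.86 -0.31  1.74  0.43  0.6   1.42]
```

View pics/g1.png

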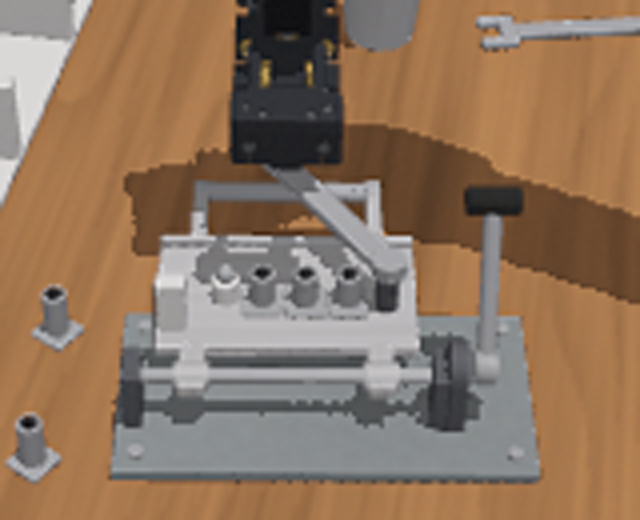

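The fingers hold the knob (opening 13 mm) at crop (285,155). Swinging along the arc.

play_rows(translation=[[-0.009,0.0071,0],[-0.0084,0.0079,0],[-0.0075,0.0087,0],[-0.0065,0.0094,0],[-0.0056,0.01,0],[-0.0046,0.0106,0],[-0.0035,0.0109,0],[-0.0024,0.0113,0],[-0.0013,0.0114,0],[0,0.006,0],[0,0.0055,0],[0,0,0],[0,0,0]], delta_rot=[[0,0,0],[0,0,0],[0,0,0],[0,0,0],[0,0,0],[0,0,0],[0,0,0],[0,0,0],[0,0,0],[0,0,0],[0,0,0],[0,0,0],[0,0,0]], grip=[-1,-1,-1,-1,-1,-1,-1,-1,-1,-1,-1,-1,-1])

```text
clock: 6.7
tool_pos: [0.6265, 0.0177, 0.1154]
eef_rot: [-0.087, 0.996, -0.004, 0.001]
contact_force: [5.0, -11.7, 3.4]
opening: 0.155
finger_force: 10.0
```

```bash
python3 -c "
from h import *
rel()"
```

```text
t 6.7 stand [ 50.  -60.1 115.4] rotvec err deg [ 0.5  -0.02  0.26] F [  2.9 -12.4   3.4] open 0.155 ff 10.0 q [ 0.06  0.89 -0.3   1.67  0.4   0.65  1.29]
```

play_rows(translation=[[0,-0.003,0],[0,0,0],[0,0,0],[0,0,0],[0,0,-0.05],[0,0,-0.055],[0.0,-0.027,0],[0.045,0,0],[0.045,0,0],[0.045,0,0],[0.04,0,0],[0,0,0],[0,0,0]], delta_rot=[[0,0,0],[0,0,0],[0,0,0],[0,0,0],[0,0,0],[0,0,0],[0,0,0],[0,0,0],[0,0,0],[0,0,0],[0,0,0],[0,0,0],[0,0,0]], grip=[-1,0,0,0,0,0,-1,-1,-1,-1,-1,-1,-1])

```text
clock: 8.32
tool_pos: [0.4594, -0.0361, 0.2201]
eef_rot: [-0.09, 0.996, 0.0, 0.001]
contact_force: [-0.4, -0.1, 0.5]
opening: 0.007
finger_force: 0.0
```

```bash
python3 -c "
from h import *
import cv2
rel()
a=r.snapshot('side')[150:280,200:360]; b=r.snapshot('top')[160:290,200:360]
cv2.imwrite('pics/g2.png',cv2.resize(np.hstack([a,b]),None,fx=2.5,fy=2.5,interpolation=cv2.INTER_CUBIC))"
```

```text
t 8.325 stand [-124.   -83.2  220.1] rotvec err deg [-0.03 -0.08 -0.03] F [-0.4 -0.1  0.5] open 0.007 ff 0.0 q [ 0.22  0.56 -0.37  2.08  0.37  0.56  1.34]
```

View pics/g2.png

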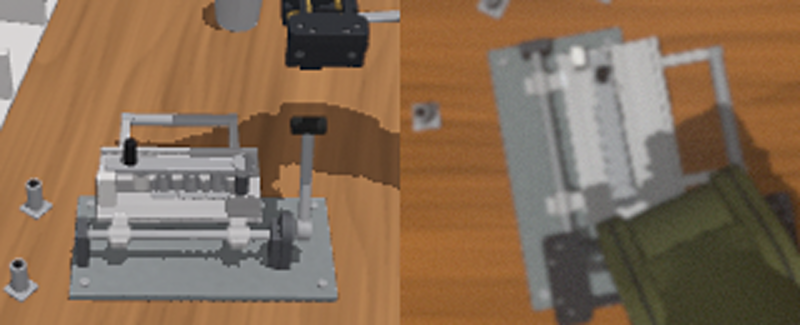

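Keeper lies shut over the sleeves (knob at crop (130,150)); kickstand still up at (308,125). Pushing its foot over.

play_rows(translation=[[0,0,0.025],[0,0,0.024],[0,0.009,0],[0,0.009,0],[0,0.009,0],[0,0.009,0],[0,0.009,0],[0,0.009,0],[0,0.009,0],[0,0.009,0],[0,0.007,0],[0,0,0],[0,0,0],[0,0,0]], delta_rot=[[0,0,0],[0,0,0],[0,0,0],[0,0,0],[0,0,0],[0,0,0],[0,0,0],[0,0,0],[0,0,0],[0,0,0],[0,0,0],[0,0,0],[0,0,0],[0,0,0]], grip=[-1,-1,-1,-1,-1,-1,-1,-1,-1,-1,-1,-1,-1,-1])

```text
clock: 10.18
tool_pos: [0.4444, 0.0405, 0.1709]
eef_rot: [-0.089, 0.996, -0.0, -0.0]
contact_force: [1.1, 0.8, -0.4]
opening: 0.009
finger_force: 0.0
```

```bash
python3 -c "
from h import *
import cv2
rel()
a=r.snapshot('side')[120:280,200:380]
cv2.imwrite('pics/g3.png',cv2.resize(a,None,fx=3,fy=3,interpolation=cv2.INTER_CUBIC))"
```

```text
t 10.175 stand [-125.2   -5.1  170.9] rotvec err deg [0.01 0.   0.05] F [ 1.3  0.6 -0.4] open 0.009 ff 0.0 q [-0.03  0.63 -0.26  2.17  0.41  0.39  1.13]
```

View pics/g3.png

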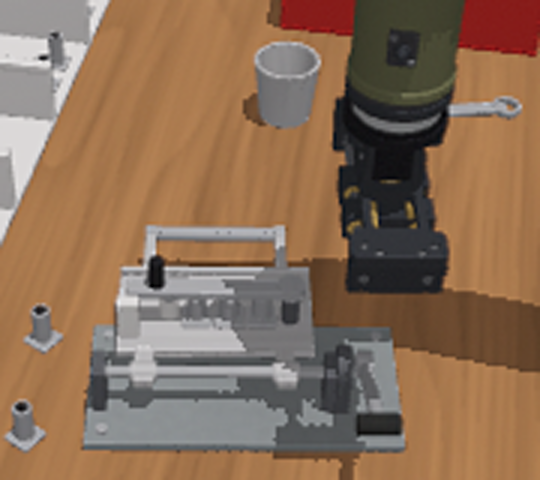

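play_rows(translation=[[0,0,-0.025],[0,0,-0.025],[-0.031,-0.0425,0],[-0.031,-0.0425,0],[-0.031,-0.0425,0],[-0.0315,-0.0425,0],[0,0,0],[0,0,0]], delta_rot=[[0,0,0],[0,0,0],[0,0,0],[0,0,0],[0,0,0],[0,0,0],[0,0,0],[0,0,0]], grip=[-1,-1,0,0,0,0,0,0], squeeze=25)

```text
clock: 11.22
tool_pos: [0.5964, -0.1037, 0.2204]
eef_rot: [-0.09, 0.996, 0.001, -0.001]
contact_force: [-0.0, -0.3, 0.3]
opening: 0.496
finger_force: 0.0
```

```bash
python3 -c "
from h import *
import cv2
rel()
print(proj('side',world(ST,[(-125,101,10),(-125,-43,156),(-125,100,30),(-108,110,19),(-142,110,19)]))-[200,120])
a=r.snapshot('side')[120:280,200:380]
cv2.imwrite('pics/g4.png',cv2.resize(a,None,fx=4,fy=3.75,interpolation=cv2.INTER_CUBIC))
print([(stand(d['point']).round(1),round(d['confidence'],2)) for d in r.look_for('side','kickstand_foot')][:3])"
```

```text
t 11.225 stand [  -1.4 -174.1  220.4] rotvec err deg [-0.06  0.08  0.01] F [-0.1 -0.3  0.3] open 0.496 ff 0.0 q [ 0.31  0.73 -0.38  1.66  0.34  0.83  1.53]
[[123.04078998 163.87699451]
 [123.36260232  79.30830427]
 [123.72132236 158.38288093]
 [116.57902602 164.54009774]
 [130.7534416  164.59486054]]
[(array([-118.5,   64.6,   32.6]), 0.65), (array([-127.6,  391.1,   24.7]), 0.26)]
```

View pics/g4.png

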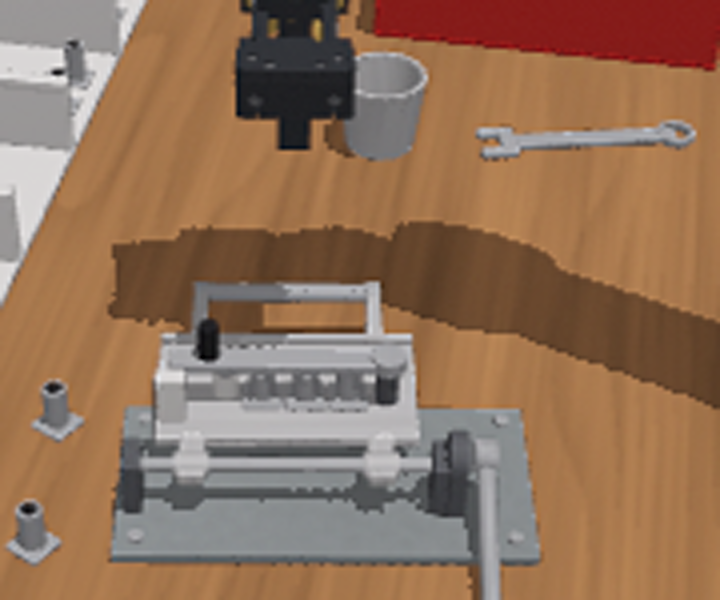

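The leg now lies over to the front, its foot beyond the plate edge at the bottom (490,600): kickstand is down. Gripping the bar next.

play_rows(translation=[[-0.001,-0.001,0.05],[0,0,0.05],[0,0,0.04],[0,0,0.02],[0,0,0.014],[0,0,0],[0,0,0],[0,0,0],[0,0,0],[0,0,0]], delta_rot=[[0,0,0],[0,0,0],[0,0,0],[0,0,0],[0,0,0],[0,0,0],[0,0,0],[0,0,0],[0,0,0],[0,0,0]], grip=[0,0,0,0,0,0,-1,-1,-1,-1], squeeze=30)

```text
clock: 12.58
tool_pos: [0.5987, -0.1052, 0.0474]
eef_rot: [-0.089, 0.996, -0.0, 0.0]
contact_force: [-0.3, -1.1, 3.2]
opening: 0.142
finger_force: 30.1
```

```bash
python3 -c "
from h import *
rel()
q=np.linspace(0,np.pi/2,21); y=-175*np.cos(q);z=45+175*np.sin(q)
print(np.c_[np.diff(y),-np.diff(z)].round(1).tolist())"
```

```text
t 12.575 stand [   0.7 -176.    47.4] rotvec err deg [ 0.02 -0.05  0.02] F [-0.4 -1.   3.2] open 0.142 ff 30.1 q [ 0.24  0.97 -0.26  1.74  0.47  0.49  1.43]
[[0.5, -13.7], [1.6, -13.6], [2.7, -13.5], [3.7, -13.2], [4.8, -12.9], [5.8, -12.5], [6.7, -12.0], [7.6, -11.4], [8.5, -10.8], [9.3, -10.1], [10.1, -9.3], [10.8, -8.5], [11.4, -7.6], [12.0, -6.7], [12.5, -5.8], [12.9, -4.8], [13.2, -3.7], [13.5, -2.7], [13.6, -1.6], [13.7, -0.5]]
```

play_rows(translation=[[0,0.0005,-0.0137],[0,0.0016,-0.0136],[0,0.0027,-0.0135],[0,0.0037,-0.0132],[0,0.0048,-0.0129],[0,0.0058,-0.0125],[0,0.0067,-0.012],[0,0.0076,-0.0114],[0,0.0085,-0.0108],[0,0.0093,-0.0101]], delta_rot=[[0,0,0],[0,0,0],[0,0,0],[0,0,0],[0,0,0],[0,0,0],[0,0,0],[0,0,0],[0,0,0],[0,0,0]], grip=[-1,-1,-1,-1,-1,-1,-1,-1,-1,-1])

```text
clock: 13.82
tool_pos: [0.5901, -0.0579, 0.1726]
eef_rot: [-0.088, 0.996, -0.003, 0.001]
contact_force: [3.3, -8.1, 2.2]
opening: 0.148
finger_force: 30.0
```

```bash
python3 -c "
from h import *
rel()"
```

```text
t 13.825 stand [   0.6 -128.   172.6] rotvec err deg [ 0.31 -0.11  0.15] F [ 1.8 -8.6  2.2] open 0.148 ff 30.0 q [ 0.21  0.77 -0.34  1.74  0.38  0.69  1.42]
```

play_rows(translation=[[0,0.0101,-0.0093],[0,0.0108,-0.0085],[0,0.0114,-0.0076],[0,0.012,-0.0067],[0,0.0125,-0.0058],[0,0.0129,-0.0048],[0,0.0132,-0.0037],[0,0.0135,-0.0027],[0,0.007,-0.001],[0,0.0068,-0.0006],[0,0.0068,-0.0004],[0,0.0068,0],[0,0,0],[0,0,0],[0,0,0],[0,0,0]], delta_rot=[[0,0,0],[0,0,0],[0,0,0],[0,0,0],[0,0,0],[0,0,0],[0,0,0],[0,0,0],[0,0,0],[0,0,0],[0,0,0],[0,0,0],[0,0,0],[0,0,0],[0,0,0],[0,0,0]], grip=[-1,-1,-1,-1,-1,-1,-1,-1,-1,-1,-1,-1,-1,-1,-1,-1])

```text
clock: 15.82
tool_pos: [0.5673, 0.0684, 0.2239]
eef_rot: [-0.09, 0.996, 0.0, 0.001]
contact_force: [0.7, -0.4, 7.1]
opening: 0.142
finger_force: 30.1
```

```bash
python3 -c "
from h import *
import cv2
rel()
a=r.snapshot('side')[120:310,190:370];b=r.snapshot('top')[130:320,190:370]
cv2.imwrite('pics/g5.png',cv2.resize(np.hstack([a,b]),None,fx=2.2,fy=2.2,interpolation=cv2.INTER_CUBIC))"
```

```text
t 15.825 stand [  0.8   0.4 223.9] rotvec err deg [-0.04 -0.14 -0.05] F [ 0.7 -0.5  7.1] open 0.142 ff 30.1 q [ 0.01  0.67 -0.35  1.76  0.32  0.76  1.24]
```

View pics/g5.png

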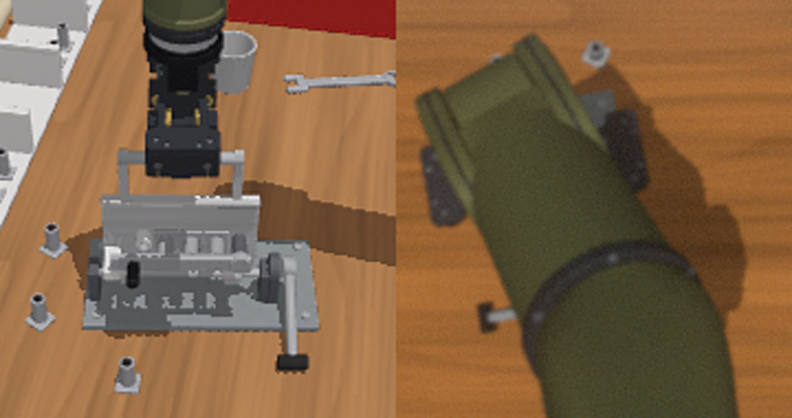

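The frame stands upright in the grip, with the keeper still shut (knob at crop (132,272)), the kickstand foot on the bench at (292,362) and the loose sleeves in place.

```bash
python3 -c "
from h import *
rel(); print(np.abs(r.get_state()['qd']).max()); print(r.finish_job())"
```

```text
t 15.925 stand [  0.8   0.4 223.9] rotvec err deg [-0.04 -0.14 -0.06] F [ 0.6 -0.3  7.3] open 0.145 ff 30.1 q [ 0.01  0.67 -0.35  1.76  0.32  0.76  1.24]
0.0014488650351141721
the job is handed in; nothing more can be done
None
```

I shut the keeper bar, brought the kickstand's foot down on the bench, and handed the job in at 15.9 s with the arm still gripping the bar and the frame held upright and still; the verdict was not returned.

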